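Nest the hole saws on the storage hook

ROBOT

A 6-joint arm with a two-finger parallel gripper is mounted at the origin on a cart in front of the work surface, level with it; the furniture and walls round the work are solid. World frame = base frame: x ahead of the robot, y to its left, z up, the work surface at z = 0. Lengths are in m, angles in rad, forces in N, time in s.
With the tool pointing down it reaches from about 0.325 to 0.9 m from the base axis. Payload 3.5 kg.
Tool frame: the origin (TCP) lies on the centre line of the jaws, within the pads' length; the fingertips stand 17 mm ahead of it and the grasp point (between the pads) lies 2 mm behind it; z points along the fingers, y is the line along which they close (so a half turn about z gives the same grasp; the last joint's range is limited). The gripper opens to 85 mm and grips with 20 to 120 N. Pads are 22 mm wide; open, the fingers measure 114 mm over their backs; the gripper's body (76 mm by 85 mm) begins 54 mm behind the grasp point. The pads swing forward as they close: fully open they stand 13 mm farther back than shut.
Start: joints at [-1.42, 0.276, -0.026, 1.268, 0, 1.467], TCP at [0.157, -0.605, 0.21] pointing down, gripper open.
Joint ranges: [-3.12, 3.12], [-0.85, 1.88], [-1.08, 1.24], [-1.95, 2.15], [-1.57, 1.53], [-3.14, 3.14]. Speed limits (rad/s): [2.57, 2.57, 3.14, 3.14, 3.14, 3.14].

INTERFACE

Orientations are given as a rotation vector (axis times angle).
In Python, from station import ctrl, viewer, sign_off gives the robot as it stands. The module is installed in compiled form; this text tells all that it offers.
- The arm moves only by the shell command python3 -m inch 'ROWS' [OPENING]. ROWS is JSON, a list of rows, each a list of 2 entries, a list of its own where there are three numbers: the shift along the tool's x, y, z scaled (see below), then the turn about the tool's z scaled (see below). A call has 1 to 8 rows; each row shifts and turns the commanded pose from where the row before left it, along the tool's axes as they then stand; what a row does not reach is not made up. The controller multiplies each number of a shift by 0.12 m and each number of a turn by 0.1 rad. A row lasts 1/12 s, in which the tool goes at most 41.7 mm and 7.16 degrees, less where a joint would pass 70% of its speed; a pose out of reach is approached as far as the arm can. A call with a number of a shift or a turn outside -1 to 1 is refused whole. A call with a gripper value outside its range is refused whole. OPENING is the opening, from -1 (shut) to 1 (fully open), set as the call begins (- or left out, the last holds). The fingers move at their own pace and stop on an object; the grip force is fixed at half the most. Time passes only in rows, so rows that do not move let the fingers close. It gives the time, the measured TCP pose, the force, the opening and the grip force at its end, in the units of the state.
- ctrl.get_obs(): the state, without advancing time (a new reading comes with each control period).
- viewer.camera(name): name is "side" or "top"; returns (picture, depth): 384x512x3 uint8, red, green, blue; 384x512 float32, m along the optical axis (not along the pixel's ray), 0 where there is no reading.
- viewer.camera_model(name): a dict with "camera_matrix" (3x3 intrinsics, pixels), "pose" (4x4, takes a point from camera to world coordinates). Camera axes: x right, y up, looking along -z (the intrinsics and any distortion apply to the point x, -y, -z); pixel columns grow to the right and rows downward; lengths in m; the calibration is good to about 2 mm. A picture is of the moment at which its call begins. camera_model takes no time and is no camera call.
- sign_off(): hands the job in; it is judged then, once.
The state is a dict: "time": time; "joint_positions": joint angles; "qd": joint speeds; "effort": joint torques, N m; "tcp_pos": TCP position; "eef_rot": TCP orientation; "contact_force": force on the tool from outside, world axes, zero at the start; "moment": the same for the moment, N m; "gripper_width": finger opening in m; "gripper_force": force on a finger pad.
Only numpy, scipy, OpenCV 4.12 (cv2) and the standard library are available. Lean on these libraries where they do the work, as an engineer would, in place of code of your own. Each camera call takes 0.05 s, during which the arm holds its last target. There are 200 camera calls.

TASK

Put the three hole saws away on the upturned storage hook: largest first, then the middle one inside it, then the smallest inside that, each slid over the prong by its bore with the teeth outward and pressed past the sprung keeper until its backing plate is fully home. At the end all three must sit flat and nested with the keeper sprung out in front of them, and the jar, tape measure, mug and pine block must be left where they stand.

Things in the scene. Friction and masses are not known exactly. Their poses are not given: they have to be found in the camera images.
- hook: upturned prong, a steel bar 13 mm thick with tapered tip (5 mm). Origin: middle of the face of its collar (44 mm across), 112 mm over the bench; z runs along the prong to its tip, 54 mm away, rising 60 degrees from level towards the robot (turned up to 20 degrees); x points back and up out of its upper side, y is level. Foot 130 x 100 x 8 mm; a 30 mm square upright, 134 mm tall, 50 to 80 mm behind the origin
- keeper (a joint): sprung pawl in the prong's upper side: pivots 44 mm from the collar; its free end, 23 mm from the collar, stands 7 mm proud. 0 = sprung out, 0.34 rad = pressed flush. A bore pushed down the prong rides over it and presses it in (a few N along the prong; 10 to 15 N on the teeth presses a saw surely home); it springs out behind the backing plate. Below it is room for just the three backing plates (18 mm)
- saw_large_mid (a point): Largest hole saw: plain steel cup 68 mm across, 38 mm deep, wall 2.5 mm, open at the toothed end; its closed end is a flat backing plate 6 mm thick with an 18 mm bore. Starts on the bench, teeth up. This point: centre of the cup, on its axis, 19 mm from the backing plate's outer face; z runs along the axis to the teeth. About 160 g; can be gripped across its outside near the teeth
- saw_medium_mid (a point): Middle hole saw: plain steel cup 54 mm across, 38 mm deep, wall 2.5 mm, open at the toothed end; its closed end is a flat backing plate 6 mm thick with an 18 mm bore. Starts on the bench, teeth up. This point: centre of the cup, on its axis, 19 mm from the backing plate's outer face; z runs along the axis to the teeth. About 120 g; can be gripped across its outside near the teeth
- saw_small_mid (a point): Smallest hole saw: plain steel cup 40 mm across, 38 mm deep, wall 2.5 mm, open at the toothed end; its closed end is a flat backing plate 6 mm thick with an 18 mm bore. Starts on the bench, teeth up. This point: centre of the cup, on its axis, 19 mm from the backing plate's outer face; z runs along the axis to the teeth. About 80 g; can be gripped across its outside near the teeth
- saw_large_teeth (a point): largest hole saw: centre of its toothed rim, on the axis 38 mm from the backing plate's outer face
- saw_medium_teeth (a point): middle hole saw: centre of its toothed rim, on the axis 38 mm from the backing plate's outer face
- saw_small_teeth (a point): smallest hole saw: centre of its toothed rim, on the axis 38 mm from the backing plate's outer face
- screw_jar_mid (a point): bystander: round glass jar with green lid, 69 mm across, 84 mm tall, standing; its centre
- tape_measure_mid (a point): bystander: yellow tape measure, 42 x 80 mm on the bench (80 mm along its y), 68 mm tall; its centre
- mug_mid (a point): bystander: striped mug, 84 mm across, 117 mm with its handle, 95 mm tall, standing; its centre
- pine_block_mid (a point): bystander: pine block 75 x 155 x 42 mm (155 mm along its y), lying; its centre
Not all that is in view belongs to the job. Leave any green or purple look-alike of the part that bears saw_medium_mid alone. Leave any blue look-alike of the part that bears saw_large_mid alone.

How it is judged:
By the outcome, as a careful person would: the job done as asked, in the order asked, and still so for the second after the job is handed in, with the robot touching nothing.
It also fails if it takes over 72 s, if anything falls off the work surface, if the arm or the gripper's body presses on something with over 40 N, if the wrist force passes 120 N, or if a joint passes its speed limit or range.

## Working session

There is one attempt and no reset: what is moved stays moved. The work goes in short steps, Python scripts to look and compute and a shell command to move; the robot and the scene stay as the last step left them, time stands still between calls to the robot, and variables do not carry over. Pictures are saved under pics/ and viewed, at most 10 in all, crops included, and the job is handed in when it is done.

```bash
mkdir -p pics; cat > h.py <<'E'
import numpy as np, cv2
from scipy.spatial.transform import Rotation as R
from station import ctrl, viewer
def shot(n):
    p,d=viewer.camera(n); np.savez(f'/tmp/{n}.npz',p=p,d=d); return p,d
def load(n):
    z=np.load(f'/tmp/{n}.npz'); return z['p'],z['d']
def cloud(n,d):
    m=viewer.camera_model(n);K=np.array(m['camera_matrix']);T=np.array(m['pose'])
    v,u=np.mgrid[:d.shape[0],:d.shape[1]]
    x=(u-K[0,2])/K[0,0]*d; y=(v-K[1,2])/K[1,1]*d
    P=np.stack([x,-y,-d],-1)@T[:3,:3].T+T[:3,3]; P[d==0]=np.nan
    return P
E
python3 - <<'E'
from h import *
for n in('side','top'):
    p,d=shot(n); cv2.imwrite(f'pics/{n}0.png',cv2.resize(p[:,:,::-1],(800,600)))
    m=viewer.camera_model(n);print(n,m)
o=ctrl.get_obs();print(o)
E
```

```text
side {'camera_matrix': array([[443.23875817,   0.        , 256.05173372],
       [  0.        , 443.23875817, 193.38067347],
       [  0.        ,   0.        ,   1.        ]]), 'pose': array([[-0.83438068,  0.22163167, -0.5046665 , -0.12188058],
       [-0.5510255 , -0.31313087,  0.77351145,  0.98094457],
       [ 0.01340798,  0.92348712,  0.38339505,  0.60734201],
       [ 0.        ,  0.        ,  0.        ,  1.        ]])}
top {'camera_matrix': array([[448.94446112,   0.        , 258.85563479],
       [  0.        , 448.94446112, 190.76799165],
       [  0.        ,   0.        ,   1.        ]]), 'pose': array([[ 0.02889349,  0.99719127, -0.06909954,  0.4244041 ],
       [-0.99957587,  0.02857245, -0.00563022, -0.01478663],
       [-0.00364006,  0.0692329 ,  0.99759388,  1.451837  ],
       [ 0.        ,  0.        ,  0.        ,  1.        ]])}
{'time': 0.1, 'joint_positions': array([-1.42036414e+00,  2.77063561e-01, -2.77551784e-02,  1.26798184e+00,
        8.76172385e-06,  1.46742644e+00]), 'qd': array([ 5.01140962e-05, -1.58086374e-03,  4.41510096e-03,  5.21250789e-04,
       -1.84142496e-03, -3.35806529e-04]), 'effort': array([ 7.40988835e-04, -4.46710575e+01,  2.96127927e+01,  8.47343181e-03,
       -6.49022195e-05, -1.28072230e-06]), 'tcp_pos': array([ 0.15682758, -0.60423325,  0.20876204]), 'eef_rot': array([-3.11434289e+00, -3.97348576e-01,  6.02779591e-05]), 'contact_force': array([-0.13671768, -0.27300748, -0.50421326]), 'moment': array([ 0.00580268, -0.01373885,  0.02349773]), 'gripper_force': 0.0, 'gripper_width': 0.08540727602575898}
```

View pics/top0.png

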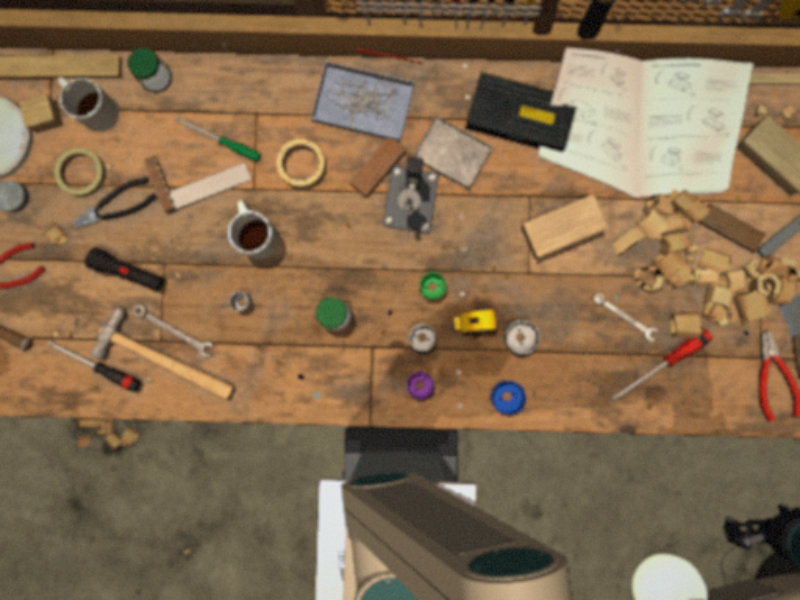

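View pics/side0.png

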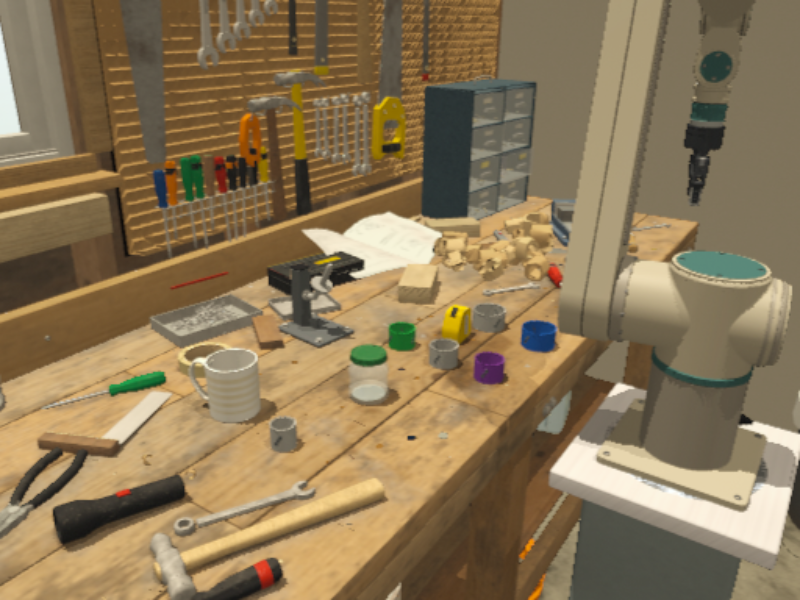

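The top view at 800 px shows the small saw at (241,300), medium (422,338), large (521,338) and hook (412,195), with the tape at (475,321) between the two larger saws. Next I'll measure them.

```bash
cat >> h.py <<'E'
from scipy.optimize import least_squares
def circ(X):
    f=lambda q:np.hypot(X[:,0]-q[0],X[:,1]-q[1])-q[2]
    s=least_squares(f,[*np.median(X,0),.03],loss='soft_l1',f_scale=.001);return s.x
E
python3 - <<'E'
from h import *
C={n:cloud(n,load(n)[1]) for n in('top','side')}
K={n:load(n)[0] for n in C}
A=np.concatenate([C[n].reshape(-1,3) for n in C]);
def pr(n,u,v):return C[n][int(v*.64),int(u*.64)]
for nm,(u,v),r in(('large',(521,338),.034),('med',(422,338),.027),('small',(241,300),.02),('jar',(333,314),.035),('tape',(475,321),.04),('mug',(250,232),.042),('block',(564,228),.06),('green',(433,287),.03),('purple',(420,385),.03),('blue',(508,397),.04)):
    T=C['top'].reshape(-1,3); c=np.nanmedian(C['top'][int(v*.64)-3:int(v*.64)+4,int(u*.64)-3:int(u*.64)+4].reshape(-1,3),0)
    for _ in range(2):
        s=T[(np.hypot(T[:,0]-c[0],T[:,1]-c[1])<r+.012)&(T[:,2]>.012)]
        top=np.percentile(s[:,2],90); q=s[s[:,2]>top-.008]
        mn,mx=q.min(0),q.max(0); c=(mn+mx)/2
    print(nm,'c',c.round(4),'ext',(mx-mn).round(4),'ztop',top.round(4),'n',len(q),'circ',circ(q[:,:2]).round(4))
h=pr('top',412,195);print('hook',h)
S=A[(abs(A[:,0]-h[0])<.1)&(abs(A[:,1]-h[1])<.08)]
for z in np.arange(0,.2,.01):
    q=S[(S[:,2]>z)&(S[:,2]<z+.01)]
    if len(q): print(z.round(2),len(q),q.min(0).round(3),q.max(0).round(3),np.median(q,0).round(3))
p=K['side'];cv2.imwrite('pics/hs.png',cv2.resize(p[160:230,170:240,::-1],(560,560),interpolation=cv2.INTER_CUBIC))
p=K['top'];cv2.imwrite('pics/ht.png',cv2.resize(p[95:155,235:295,::-1],(560,560),interpolation=cv2.INTER_CUBIC))
E
```

```text
large c [ 0.4528 -0.2439  0.0395] ext [0.0633 0.0667 0.0126] ztop 0.041 n 65 circ [ 0.4528 -0.2441  0.0323]
med c [ 0.4469 -0.0411  0.0395] ext [0.0507 0.0507 0.0127] ztop 0.0411 n 44 circ [ 0.4463 -0.0421  0.0255]
small c [0.5085 0.3301 0.0398] ext [0.038  0.0401 0.0112] ztop 0.0418 n 35 circ [0.5081 0.3298 0.0186]
jar c [0.4885 0.1381 0.0849] ext [0.0587 0.0614 0.0106] ztop 0.0874 n 304 circ [0.4884 0.137  0.0221]
tape c [ 0.4842 -0.1607  0.065 ] ext [0.0386 0.0499 0.0174] ztop 0.0643 n 185 circ [ 0.4838 -0.1602  0.0168]
mug c [0.6501 0.3014 0.0927] ext [0.1004 0.0833 0.0159] ztop 0.0925 n 164 circ [0.641  0.3015 0.0401]
block c [ 0.6782 -0.3238  0.0449] ext [0.115  0.1419 0.0132] ztop 0.0463 n 915 circ [ 0.6787 -0.3246  0.041 ]
green c [ 0.5518 -0.0601  0.0392] ext [0.0513 0.0509 0.0094] ztop 0.0424 n 45 circ [ 0.5518 -0.0606  0.0256]
purple c [ 0.3501 -0.0404  0.0422] ext [0.0507 0.0504 0.0126] ztop 0.0433 n 40 circ [ 0.3503 -0.0406  0.0255]
blue c [ 0.332  -0.2203  0.0402] ext [0.0656 0.0659 0.0114] ztop 0.0421 n 60 circ [ 0.3311 -0.2193  0.0323]
hook [ 0.71808648 -0.01390677  0
[... 570 characters left out ...]
0.08 ] [ 0.756 -0.005  0.077]
0.08 90 [ 0.717 -0.028  0.08 ] [0.787 0.001 0.09 ] [ 0.755 -0.009  0.084]
0.09 52 [ 0.692 -0.028  0.09 ] [0.787 0.01  0.1  ] [ 0.759 -0.006  0.095]
0.1 126 [ 0.69  -0.031  0.1  ] [0.793 0.014 0.11 ] [ 0.705 -0.005  0.106]
0.11 164 [ 0.696 -0.029  0.11 ] [0.788 0.016 0.12 ] [ 0.717 -0.005  0.115]
0.12 101 [ 0.692 -0.031  0.12 ] [0.79  0.007 0.13 ] [ 0.756 -0.008  0.124]
0.13 160 [ 0.687 -0.033  0.13 ] [0.788 0.003 0.14 ] [ 0.77  -0.015  0.134]
0.14 26 [ 0.683 -0.027  0.14 ] [0.771 0.004 0.149] [ 0.693 -0.005  0.145]
0.15 28 [ 0.68  -0.012  0.151] [0.693 0.002 0.16 ] [ 0.686 -0.003  0.155]
0.16 5 [ 0.679 -0.006  0.16 ] [ 0.685 -0.002  0.161] [ 0.682 -0.003  0.16 ]
```

```bash
python3 -c "
import cv2,numpy as np
cv2.imwrite('pics/hh.png',np.hstack([cv2.resize(cv2.imread('pics/hs.png'),(400,400)),cv2.resize(cv2.imread('pics/ht.png'),(400,400))]))"
```

```text
(no output)
```

View pics/hh.png

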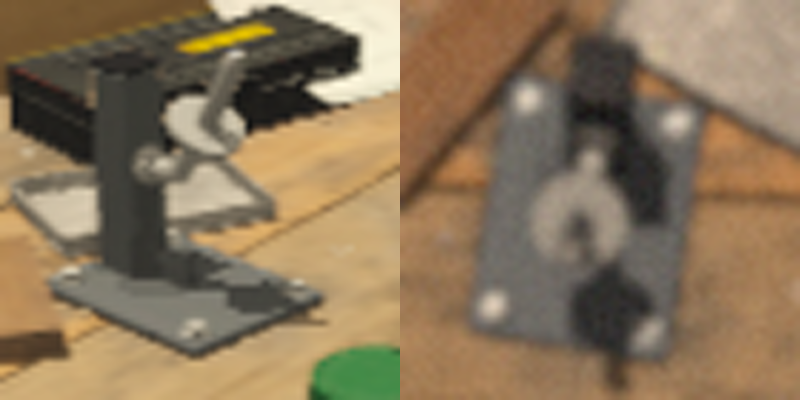

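The left half is the side crop, with collar at (200,125) and tip at (235,60). The right half is the top crop, with collar at (580,215), upright at (603,75) and the foot turned roughly 11°. I'll fit the yaw and the axis next.

```bash
python3 - <<'E'
from h import *
for n in('top','side'):
    p,d=load(n);P=cloud(n,d).reshape(-1,3);c=p.reshape(-1,3).astype(int)
    box=(abs(P[:,0]-.72)<.12)&(abs(P[:,1])<.1)
    sat=c.max(1)-c.min(1)
    q=P[box&(P[:,2]>.002)&(P[:,2]<.014)&(sat<30)&(c[:,2]>=c[:,0]-5)]
    q=q[(abs(q[:,0]-.72)<.085)&(abs(q[:,1]+.005)<.07)]
    print(n,'foot',len(q),cv2.minAreaRect((q[:,:2]*1000).astype(np.float32)))
    u=P[box&(abs(P[:,2]-.134)<.006)&(P[:,0]>.74)];print(' upr',cv2.minAreaRect((u[:,:2]*1000).astype(np.float32)) if len(u)>3 else 0, u.mean(0))
    for a in (5,8,11,14):
        a=np.radians(a);zx=np.array([-np.cos(a)*.5,np.sin(a)*.5,.866])
        # prong points: fit axis laterally
        g=P[box&(P[:,0]<.725)&(P[:,2]>.12)&(P[:,0]>.66)]
        lat=g@np.array([np.sin(a),np.cos(a),0]);print(' a',np.degrees(a),len(g),np.c_[g,lat][np.argsort(-g[:,2])][:40:3].round(4).tolist() if a<.1 else '', [np.median(lat[(g[:,2]>l)&(g[:,2]<l+.012)]).round(4) for l in(.125,.137,.149)])
    # collar face plane points: distance from plane through (0.705,-.003,.112)
E
```

```text
top foot 139 ((728.3109741210938, -15.715728759765625), (76.43446350097656, 115.93704223632812), 81.32876586914062)
 upr ((773.0736083984375, -16.734947204589844), (30.437713623046875, 31.382234573364258), 82.18901824951172) [ 0.7725074  -0.01667906  0.13380122]
 a 5.0 51 [[0.6821, -0.0031, 0.1613, 0.0564], [0.6854, -0.0059, 0.1598, 0.0539], [0.6829, -0.0001, 0.1566, 0.0594], [0.6804, -0.0031, 0.1549, 0.0562], [0.6927, -0.0086, 0.1536, 0.0518], [0.6866, 0.0, 0.1531, 0.0599], [0.6898, 0.0001, 0.1522, 0.0602], [0.6968, -0.0055, 0.1477, 0.0552], [0.7006, -0.0084, 0.1443, 0.0527], [0.6985, -0.0025, 0.1389, 0.0584], [0.7068, -0.0052, 0.1285, 0.0564], [0.705, -0.0143, 0.1243, 0.0472], [0.7199, 0.0072, 0.1228, 0.0699], [0.7174, -0.0079, 0.122, 0.0546]] [np.float64(0.0535), np.float64(0.0529), np.float64(0.0541)]
 a 8.0 51  [np.float64(0.0903), np.float64(0.0894), np.float64(0.0898)]
 a 11.0 51  [np.float64(0.1269), np.float64(0.1258), np.float64(0.1254)]
 a 14.0 51  [np.float64(0.1631), np.float64(0.1617), np.float64(0.1606)]
side foot 0 ((0.0, 0.0), (0.0, 0.0), 0.0)
 upr ((771.682312011718
[... 191 characters left out ...]
9, 0.0586], [0.6917, -0.0029, 0.1553, 0.0574], [0.6881, 0.0015, 0.1541, 0.0615], [0.684, 0.002, 0.1519, 0.0616], [0.6843, 0.0017, 0.1486, 0.0614], [0.6982, -0.0057, 0.1467, 0.0552], [0.6839, 0.0024, 0.1456, 0.062], [0.7017, -0.005, 0.1429, 0.0561], [0.6996, -0.0023, 0.1409, 0.0586], [0.6868, -0.0057, 0.1394, 0.0541], [0.6998, -0.0025, 0.1375, 0.0585], [0.6992, -0.0016, 0.1347, 0.0594], [0.6969, -0.0035, 0.1313, 0.0573]] [np.float64(0.0583), np.float64(0.0588), np.float64(0.0574)]
 a 8.0 62  [np.float64(0.0946), np.float64(0.095), np.float64(0.0934)]
 a 11.0 62  [np.float64(0.1305), np.float64(0.1312), np.float64(0.1291)]
 a 14.0 62  [np.float64(0.1661), np.float64(0.167), np.float64(0.1645)]
```

```bash
cat >> h.py <<'E'
def plan(x,y,z,yaw=None):
    "yaw deg: direction of tool y in world (mod 180). prints shift in present tool axes, scaled, and turn"
    o=ctrl.get_obs();M=R.from_rotvec(o['eef_rot']).as_matrix()
    d=M.T@(np.array([x,y,z])-o['tcp_pos'])/.12
    ty=np.degrees(np.arctan2(M[1,1],M[0,1]))
    print('t',round(o['time'],2),'tcp',o['tcp_pos'].round(4),'ty',ty.round(1),'tz',M[:,2].round(3),'w',round(o['gripper_width'],4),'F',o['contact_force'].round(1))
    n=int(np.ceil(np.linalg.norm(d)/.34));print('shift',d.round(3),'rows',n,'each',(d/max(n,1)).round(3))
    if yaw is not None:
        # tool z is down: +turn lowers world yaw
        t=(ty-yaw+90)%180-90; print('turn total (0.1rad)',np.round(np.radians(t)/.1,2),'j6',o['joint_positions'][5].round(2))
E
python3 -c "
from h import *
plan(.453,-.244,.15,0);plan(.453,-.244,.15,81.4)"
```

```text
t 0.1 tcp [ 0.1568 -0.6042  0.2088] ty -75.5 tz [-0.     0.002 -1.   ] w 0.0854 F [-0.1 -0.3 -0.5]
shift [ 3.143 -2.285  0.495] rows 12 each [ 0.262 -0.19   0.041]
turn total (0.1rad) -13.17 j6 1.47
t 0.1 tcp [ 0.1568 -0.6042  0.2088] ty -75.5 tz [-0.     0.002 -1.   ] w 0.0854 F [-0.1 -0.3 -0.5]
shift [ 3.143 -2.285  0.495] rows 12 each [ 0.262 -0.19   0.041]
turn total (0.1rad) 4.04 j6 1.47
```

```bash
python3 -m inch '[[[0.262,-0.19,0.041],0],[[0.262,-0.19,0.041],0],[[0.262,-0.19,0.041],0],[[0.262,-0.19,0.041],0],[[0.262,-0.19,0.041],0],[[0.262,-0.19,0.041],0],[[0.262,-0.19,0.041],0],[[0.262,-0.19,0.041],0]]' 1 && python3 -m inch '[[[0.262,-0.19,0.041],0],[[0.262,-0.19,0.041],0],[[0.262,-0.19,0.041],0],[[0.262,-0.19,0.041],0],[[0,0,0],-1],[[0,0,0],-1],[[0,0,0],-1],[[0,0,0],-1]]' && python3 -m inch '[[[0,0,0],-1],[[0,0,0],-1],[[0,0,0],-1],[[0,0,0],-1],[[0,0,0],-1],[[0,0,0],-1],[[0,0,0],-1],[[0,0,0],-1]]' && python3 -m inch '[[[0,0,0],-1],[[0,0,0],0],[[0,0,0],0]]'
python3 -c "
from h import *
plan(.453,-.244,.023,0)"
```

```text
time: 0.77
tcp_pos: [0.3551, -0.3633, 0.1698]
eef_rot: [-3.116, -0.397, 0.0]
contact_force: [0.7, -0.3, 0.8]
gripper_width: 0.0852
gripper_force: 0.0
time: 1.43
tcp_pos: [0.4533, -0.2446, 0.1502]
eef_rot: [-2.971, -1.018, 0.001]
contact_force: [-0.2, -0.6, -0.2]
gripper_width: 0.0854
gripper_force: 0.0
time: 2.1
tcp_pos: [0.453, -0.2451, 0.1503]
eef_rot: [-2.342, -2.093, 0.0]
contact_force: [-0.9, 0.5, 0.2]
gripper_width: 0.0853
gripper_force: 0.0
time: 2.35
tcp_pos: [0.4531, -0.2452, 0.1504]
eef_rot: [-2.243, -2.199, 0.0]
contact_force: [-0.4, 0.4, 0.1]
gripper_width: 0.0854
gripper_force: 0.0
t 2.35 tcp [ 0.4531 -0.2452  0.1504] ty -1.1 tz [-0.001  0.    -1.   ] w 0.0854 F [-0.4  0.4  0.1]
shift [ 1.000e-02 -1.000e-03  1.062e+00] rows 4 each [ 0.002 -0.     0.265]
turn total (0.1rad) -0.2 j6 0.97
```

```bash
python3 -m inch '[[[0.01,0,0.26],0],[[0,0,0.26],0],[[0,0,0.26],0],[[0,0,0.27],0],[[0,0,0],0]]' && python3 -m inch '[[[0,0,0],0],[[0,0,0],0],[[0,0,0],0],[[0,0,0],0],[[0,0,0],0],[[0,0,0],0]]' -1 && python3 -m inch '[[[0,0,-0.2],0],[[0,0,-0.34],0],[[0,0,-0.34],0],[[0,0,-0.34],0],[[0,0,-0.34],0],[[0,0,0],0]]'
python3 -c "
from h import *
plan(.66,-.002,.22,81.4)
p,d=shot('side');cv2.imwrite('pics/g1.png',cv2.resize(p[60:300,150:470,::-1],(640,480)))"
```

```text
time: 2.77
tcp_pos: [0.4482, -0.2406, 0.0189]
eef_rot: [-2.234, -2.192, 0.003]
contact_force: [-1.6, 1.2, -1.0]
gripper_width: 0.0852
gripper_force: 0.0
time: 3.27
tcp_pos: [0.4544, -0.2449, 0.0261]
eef_rot: [2.239, 2.201, 0.001]
contact_force: [0.3, 0.3, 0.2]
gripper_width: 0.0123
gripper_force: 0.0
time: 3.77
tcp_pos: [0.4585, -0.2477, 0.2221]
eef_rot: [2.228, 2.19, 0.005]
contact_force: [1.8, -1.5, 0.4]
gripper_width: 0.0001
gripper_force: 0.0
t 3.77 tcp [ 0.4585 -0.2477  0.2221] ty -1.0 tz [ 0.014 -0.01  -1.   ] w 0.0001 F [ 1.8 -1.5  0.4]
shift [2.076 1.644 0.02 ] rows 8 each [0.26  0.205 0.003]
turn total (0.1rad) -14.38 j6 0.97
```

View pics/g1.png

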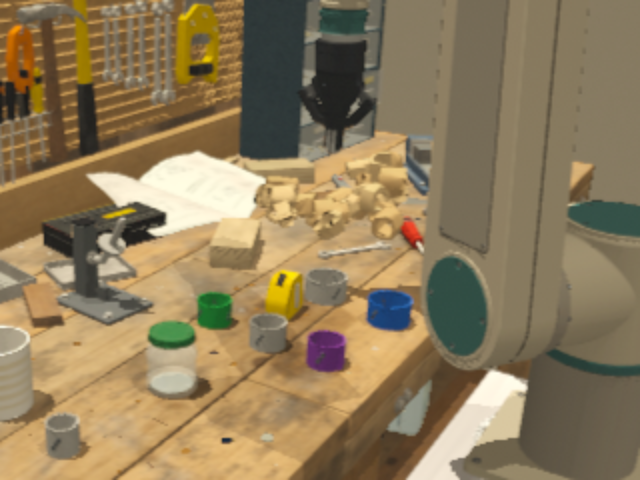

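The gripper closed on nothing. The large saw is still standing at (327,287) in the crop. I'll re-measure it from both cameras.

```bash
python3 - <<'E'
from h import *
for n in('top','side'):
    p,d=shot(n);P=cloud(n,d).reshape(-1,3)
    q=P[(abs(P[:,0]-.45)<.06)&(P[:,1]<-.195)&(P[:,1]>-.30)&(P[:,2]>.012)&(P[:,2]<.06)]
    print(n,len(q),q.min(0).round(4),q.max(0).round(4),circ(q[:,:2]).round(4))
    if n=='side':
        k=P[(abs(P[:,0]-.45)<.2)&(abs(P[:,1]+.25)<.15)&(P[:,2]>.1)&(P[:,2]<.5)];print('grip',len(k),k.min(0),[ (z,k[(k[:,2]>z)&(k[:,2]<z+.02)].mean(0).round(3)) for z in(.2,.22,.24,.26,.28,.3) if ((k[:,2]>z)&(k[:,2]<z+.02)).any()])
p,d=load('top');cv2.imwrite('pics/t1.png',cv2.resize(p[130:290,200:400,::-1],(750,600),interpolation=cv2.INTER_CUBIC))
E
```

```text
top 93 [ 0.4209 -0.275   0.012 ] [ 0.4846 -0.2109  0.0449] [ 0.4526 -0.2435  0.0323]
side 297 [ 0.4163 -0.2808  0.0121] [ 0.4846 -0.2059  0.0448] [ 0.4519 -0.2432  0.0326]
grip 2054 [ 0.39160762 -0.26641555  0.23758472] [(0.22, array([ 0.452, -0.242,  0.238])), (0.24, array([ 0.452, -0.238,  0.251])), (0.26, array([ 0.452, -0.238,  0.27 ])), (0.28, array([ 0.453, -0.238,  0.291])), (0.3, array([ 0.455, -0.236,  0.31 ]))]
```

View pics/t1.png

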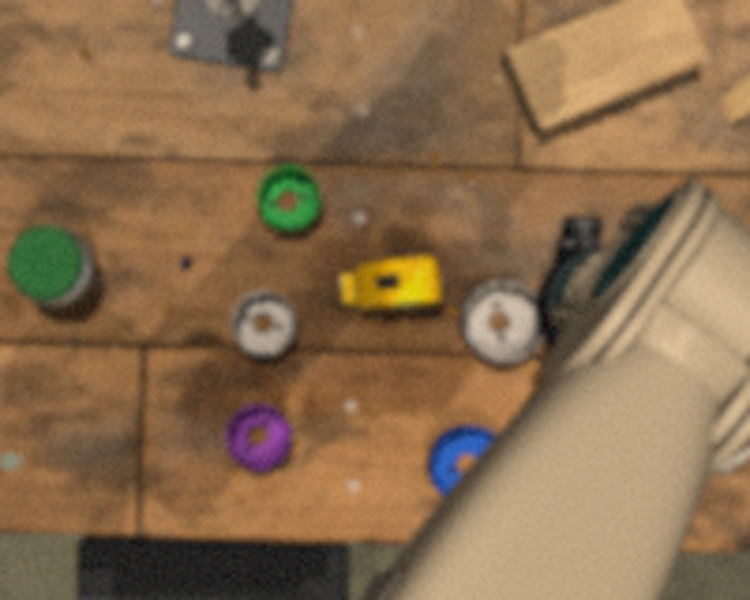

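```bash
python3 - <<'E'
from h import *
plan(.453,-.244,.2,0)
p,d=shot('side');P=cloud('side',d)
m=viewer.camera_model('side');K=m['camera_matrix'];T=m['pose']
t=ctrl.get_obs()['tcp_pos']
for off in(0,-.017,.03):
    c=T[:3,:3].T@(t+[0,0,off]-T[:3,3]);u,v=K[0,0]*c[0]/-c[2]+K[0,2],-K[1,1]*c[1]/-c[2]+K[1,2];print('proj',off,u,v)
w=p[60:160,260:360,::-1];cv2.imwrite('pics/g2.png',cv2.resize(w,(600,600),interpolation=cv2.INTER_CUBIC))
E
```

```text
t 3.92 tcp [ 0.4537 -0.2444  0.2128] ty -1.0 tz [ 0.002 -0.001 -1.   ] w -0.0 F [-0.1  0.3 -1.1]
shift [ 0.004 -0.006  0.107] rows 1 each [ 0.004 -0.006  0.107]
turn total (0.1rad) -0.17 j6 0.97
proj 0 316.6756803629921 147.0587045387156
proj -0.017 316.3201970594196 152.2605922487017
proj 0.03 317.3112088135566 137.7588369975005
```

View pics/g2.png

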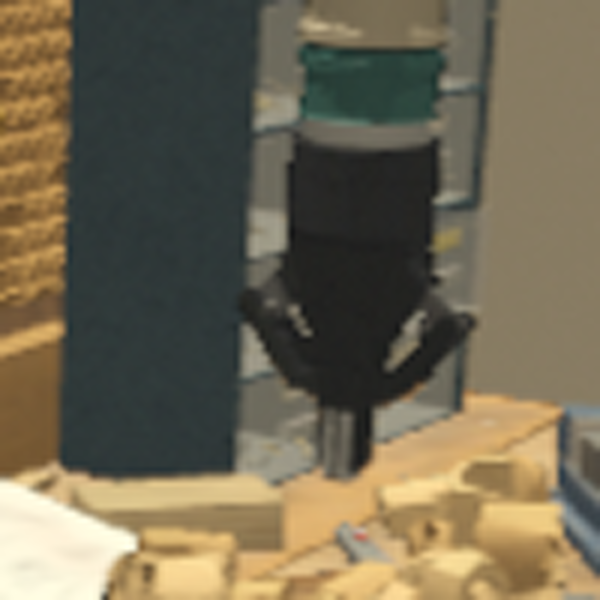

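The crop shows the fingertips at full-frame pixel v≈139, while the reported TCP projects to v=147. The shut tips therefore stand about 25 mm above the reported TCP height, where the description puts them 17 mm below it. I'll correct z for this, descend again, and watch the contact force.

```bash
python3 -m inch '[[[0,0,0],0],[[0,0,0],0],[[0,0,0.3],0],[[0,0,0.3],0],[[0,0,0.3],0],[[0,0,0.3],0],[[0,0,0.2],0],[[0,0,0.1],0]]' 1 && python3 -m inch '[[[0,0,0.1],0],[[0,0,0.1],0],[[0,0,0.1],0],[[0,0,0.1],0],[[0,0,0],0],[[0,0,0],0]]' && python3 -m inch '[[[0,0,0],0],[[0,0,0],0],[[0,0,0],0],[[0,0,0],0]]' -1
```

```text
time: 4.63
tcp_pos: [0.4494, -0.2414, 0.0268]
eef_rot: [-2.234, -2.196, 0.003]
contact_force: [0.0, -0.8, 0.7]
gripper_width: 0.0853
gripper_force: 0.0
time: 5.13
tcp_pos: [0.4518, -0.2431, -0.0175]
eef_rot: [-2.237, -2.2, 0.001]
contact_force: [-0.2, 0.2, -0.2]
gripper_width: 0.0854
gripper_force: 0.0
time: 5.47
tcp_pos: [0.4541, -0.2448, -0.0149]
eef_rot: [2.239, 2.201, 0.0]
contact_force: [-1.1, 1.4, 5.5]
gripper_width: 0.0669
gripper_force: 67.7
```

```bash
python3 -m inch '[[[0,0,-0.2],0],[[0,0,-0.3],0],[[0,0,-0.3],-1],[[0,0,-0.3],-1],[[0,0,-0.3],-1],[[0,0,-0.2],-1],[[0,0,0],-1],[[0,0,0],-1]]' && python3 -m inch '[[[0,0,0],-1],[[0,0,0],-1],[[0,0,0],-1],[[0,0,0],-1],[[0,0,0],-1],[[0,0,0],-1],[[0,0,0],-1],[[0,0,0],-1]]' && python3 -m inch '[[[0,0,0],-0.2],[[0,0,0],0],[[0,0,0],0]]'
python3 -c "
from h import *
plan(.682,-.003,.175,81.4)"
```

```text
time: 6.13
tcp_pos: [0.455, -0.2453, 0.1787]
eef_rot: [1.48, 2.765, -0.001]
contact_force: [0.0, 0.3, -2.6]
gripper_width: 0.0665
gripper_force: 68.4
time: 6.8
tcp_pos: [0.4531, -0.2439, 0.1756]
eef_rot: [-0.287, -3.128, -0.001]
contact_force: [0.8, -0.7, -2.1]
gripper_width: 0.0665
gripper_force: 68.4
time: 7.05
tcp_pos: [0.4533, -0.2441, 0.1758]
eef_rot: [-0.266, -3.13, -0.0]
contact_force: [0.2, -0.4, -2.4]
gripper_width: 0.0667
gripper_force: 68.4
t 7.05 tcp [ 0.4533 -0.2441  0.1758] ty 80.3 tz [-0.  0. -1.] w 0.0667 F [ 0.2 -0.4 -2.4]
shift [-1.539  2.302  0.007] rows 9 each [-0.171  0.256  0.001]
turn total (0.1rad) -0.2 j6 -0.45
```

```bash
python3 -m inch '[[[-0.171,0.256,0],-0.2],[[-0.171,0.256,0],0],[[-0.171,0.256,0],0],[[-0.171,0.256,0],0],[[-0.171,0.256,0],0],[[-0.171,0.256,0],0],[[-0.171,0.256,0],0],[[-0.171,0.256,0],0]]' && python3 -m inch '[[[-0.14,0.256,0],0],[[0,0,0],0],[[0,0,0],0]]'
python3 - <<'E'
from h import *
plan(.682,-.003,.175,81.4)
for n in('side','top'):
    p,d=shot(n);P=cloud(n,d).reshape(-1,3)
    q=P[(abs(P[:,0]-.682)<.06)&(abs(P[:,1])<.06)&(P[:,2]>.175)&(P[:,2]<.24)]
    if len(q)<5: continue
    z0=q[:,2].min();s=q[q[:,2]<z0+.025]
    print(n,len(q),'zmin',z0,s.min(0).round(4),s.max(0).round(4),len(s)); 
    f=lambda c:np.hypot(s[:,0]-c[0],s[:,1]-c[1])-.034
    print(least_squares(f,[.682,-.003],loss='soft_l1',f_scale=.001).x.round(4))
p,d=load('side');cv2.imwrite('pics/h1.png',cv2.resize(p[110:220,150:260,::-1],(600,600),interpolation=cv2.INTER_CUBIC))
E
```

```text
time: 7.72
tcp_pos: [0.6535, -0.0242, 0.1758]
eef_rot: [-0.234, -3.133, 0.0]
contact_force: [0.7, -0.9, -1.0]
gripper_width: 0.0664
gripper_force: 68.4
time: 7.97
tcp_pos: [0.6745, 0.0039, 0.1753]
eef_rot: [-0.229, -3.133, 0.0]
contact_force: [-0.4, -0.8, -0.9]
gripper_width: 0.0667
gripper_force: 68.5
t 7.97 tcp [0.6745 0.0039 0.1753] ty 81.6 tz [-0.001 -0.    -1.   ] w 0.0667 F [-0.4 -0.8 -0.9]
shift [-0.071 -0.047  0.002] rows 1 each [-0.071 -0.047  0.002]
turn total (0.1rad) 0.04 j6 0.06
side 456 zmin 0.19193183238634398 [ 0.6392 -0.0421  0.1919] [0.7039 0.0515 0.2167] 208
[0.6749 0.0041]
```

View pics/h1.png

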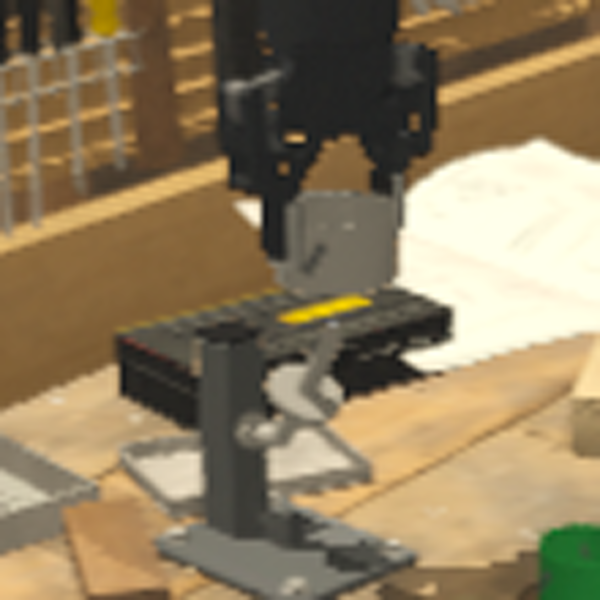

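The saw hangs level above the tip; in the crop the saw is at (345,240) and the tip at (333,330). I'll lower the bore over the tip.

```bash
python3 -m inch '[[[-0.066,-0.044,0.1],0],[[0,0,0.1],0],[[0,0,0.036],0],[[0,0,0],0],[[-0.017,0,0.055],0],[[-0.017,0,0.055],0],[[0,0,0],0],[[0,0,0],0]]' 
python3 -c "
from h import *
plan(.6855,-.003,.1338,81.4)
print(ctrl.get_obs()['moment'])"
```

```text
time: 8.73
tcp_pos: [0.6858, -0.0051, 0.1346]
eef_rot: [0.232, 3.131, -0.0]
contact_force: [1.7, -0.7, -0.8]
gripper_width: 0.0666
gripper_force: 68.6
t 8.73 tcp [ 0.6858 -0.0051  0.1346] ty 81.5 tz [ 0.002 -0.    -1.   ] w 0.0666 F [ 1.7 -0.7 -0.8]
shift [0.005 0.017 0.007] rows 1 each [0.005 0.017 0.007]
turn total (0.1rad) 0.02 j6 0.05
[-0.09023845 -0.25869525  0.05411912]
```

```bash
python3 -m inch '[[[0.03,0.015,0.003],0],[[0.03,0,0.006],0],[[0.03,0,0.01],0],[[0.025,0,0.012],0],[[0,0,0],0],[[0,0,0],0]]' 
python3 - <<'E'
from h import *
plan(.6855,-.003,.1338,81.4)
print(ctrl.get_obs()['moment'])
p,d=shot('side');cv2.imwrite('pics/h2.png',cv2.resize(p[110:220,150:260,::-1],(600,600),interpolation=cv2.INTER_CUBIC))
E
```

```text
time: 9.23
tcp_pos: [0.6825, -0.0033, 0.1366]
eef_rot: [0.231, 3.109, -0.005]
contact_force: [16.3, -4.4, 0.2]
gripper_width: 0.067
gripper_force: 68.7
t 9.23 tcp [ 0.6825 -0.0033  0.1366] ty 81.5 tz [ 0.024 -0.005 -1.   ] w 0.067 F [16.3 -4.4  0.2]
shift [-0.024  0.006  0.024] rows 1 each [-0.024  0.006  0.024]
turn total (0.1rad) 0.02 j6 0.05
[-0.93753173 -3.57441321  0.0035934 ]
```

View pics/h2.png

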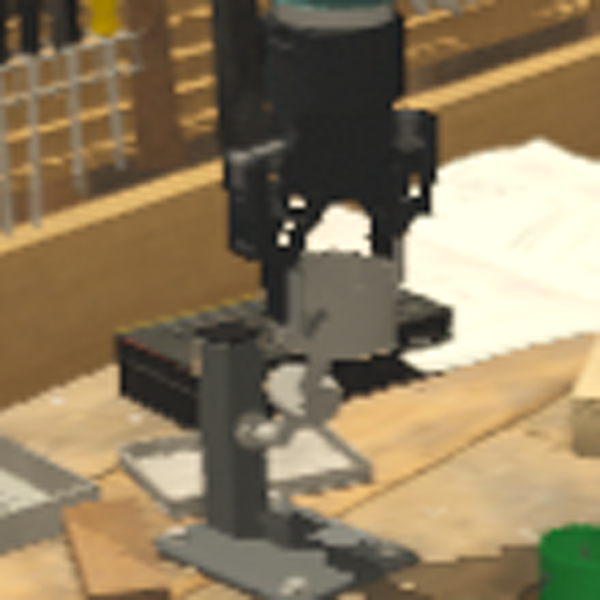

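The saw has tilted only slightly and the force is 16 N. I'll pull further and see whether it starts to pivot in the pads.

```bash
python3 -m inch '[[[0.03,0,0.005],0],[[0.03,0,0.005],0],[[0.03,0,0.01],0],[[0,0,0],0],[[0,0,0],0]]' 
python3 -c "
from h import *
plan(.6855,-.003,.1338,81.4)"
python3 -m inch '[[[0.03,0,0.01],0],[[0.03,0,0.01],0],[[0.03,0,0.01],0],[[0,0,0],0],[[0,0,0],0]]' 
python3 -c "
from h import *
plan(.6855,-.003,.1338,81.4)"
```

```text
time: 9.7
tcp_pos: [0.6737, -0.0019, 0.1353]
eef_rot: [0.231, 3.105, -0.004]
contact_force: [18.9, -4.3, 2.1]
gripper_width: 0.0663
gripper_force: 66.4
t 9.7 tcp [ 0.6737 -0.0019  0.1353] ty 81.5 tz [ 0.028 -0.005 -1.   ] w 0.0663 F [18.9 -4.3  2.1]
shift [-0.098  0.005  0.015] rows 1 each [-0.098  0.005  0.015]
turn total (0.1rad) 0.02 j6 0.05
time: 10.12
tcp_pos: [0.6601, 0.0, 0.1324]
eef_rot: [0.232, 3.111, -0.005]
contact_force: [9.0, -3.0, 10.1]
gripper_width: 0.065
gripper_force: 63.9
t 10.12 tcp [0.6601 0.     0.1324] ty 81.5 tz [ 0.022 -0.005 -1.   ] w 0.065 F [ 9.  -3.  10.1]
shift [-0.214  0.006 -0.007] rows 1 each [-0.214  0.006 -0.007]
turn total (0.1rad) 0.01 j6 0.05
```

```bash
cat >> h.py <<'E'
A0=.15; E=np.array([-np.cos(A0),np.sin(A0),0]); YH=np.array([np.sin(A0),np.cos(A0),0]); ZH=.5*E+np.array([0,0,.8660])
O=np.array([.6815,-.0025,.159])-.054*ZH
def sawfit(r,s0=.03,tilt0=15,zlo=.1,n=1):
    "fit the cup (radius r) on the prong from the side camera; print plate distance along prong & tilt (30=aligned)"
    p,d=shot('side');P=cloud('side',d).reshape(-1,3);c=p.reshape(-1,3).astype(int)
    g=(c.max(1)-c.min(1)<28)&(c.mean(1)>60)
    Q=P[g]-O
    h=Q@E; y=Q@YH; z=Q[:,2]
    def res(q,pts):
        t=np.radians(q[1]);a=np.array([np.sin(t),np.cos(t)]);b=q[0]*np.array([.5,.866])+q[2]*np.array([.866,-.5])
        u=(pts[0]-b[0])*a[0]+(pts[2]-b[1])*a[1]; v=(pts[0]-b[0])*a[1]-(pts[2]-b[1])*a[0]
        return u,np.hypot(v,pts[1]-q[3]),v
    best=None
    for s in np.arange(-.004,.066,.003):
      for t in range(-10,75,5):
        u,rr,v=res([s,t,0,0],(h,y,z))
        k=(abs(rr-r)<.003)&(u>-.001)&(u<.039)
        # minus penalty: points beyond
        bad=(abs(rr-r)<.003)&(((u<-.003)&(u>-.012))|((u>.041)&(u<.05)))
        sc=k.sum()-1.5*bad.sum()
        if best is None or sc>best[0]: best=(sc,s,t)
    q=np.array([best[1],best[2],0,0.])
    for _ in range(3):
        u,rr,v=res(q,(h,y,z));k=(abs(rr-r)<.005)&(u>-.003)&(u<.041)
        pts=(h[k],y[k],z[k])
        f=lambda w:np.r_[(res([q[0],w[0],w[1],w[2]],pts)[1]-r)/.001, w[1]/.004,w[2]/.003]
        w=least_squares(f,q[1:],loss='soft_l1').x;q[1:]=w
    u,rr,v=res(q,(h,y,z));kk=(abs(rr-r)<.003)&(u>-.02)&(u<.06)
    hist=np.histogram(u[kk],np.arange(-.02,.061,.004))[0]
    print('saw r',r,'coarse',best,'fit s,tilt,off,y',q.round(4),'n',k.sum(),'u hist from -20mm step4',hist)
E
python3 -c "
from h import *
sawfit(.034)
p,d=load('side');cv2.imwrite('pics/h3.png',cv2.resize(p[110:220,150:260,::-1],(600,600),interpolation=cv2.INTER_CUBIC))"
```

```text
saw r 0.034 coarse (np.float64(180.5), np.float64(0.053000000000000005), 35) fit s,tilt,off,y [5.30000e-02 3.04233e+01 3.60000e-03 1.30000e-03] n 306 u hist from -20mm step4 [ 0  0  0  0  6 25 25 26 30 22 26 21 30 31  7  5  5  3  2  2]
```

View pics/h3.png

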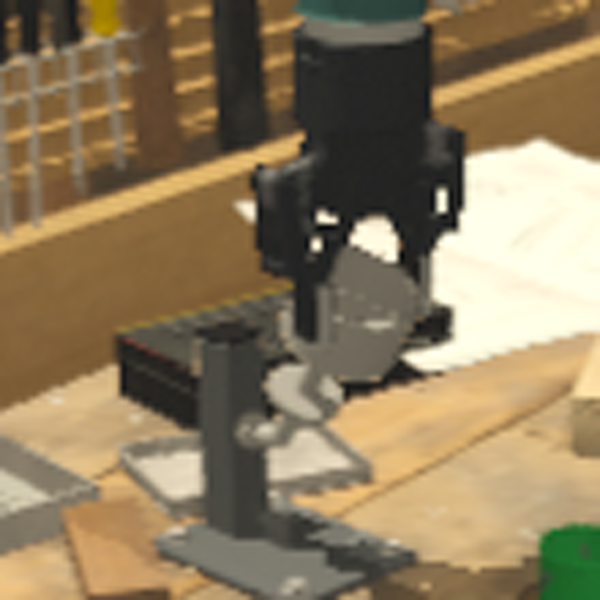

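The saw has pivoted to about 30° with its bore on the tip; in the crop the saw is at (360,315) and the tip at (320,375). I'll recentre it and push along the prong.

```bash
python3 -m inch '[[[-0.03,0,0],0],[[-0.03,0,0],0],[[-0.021,0,0.036],0],[[-0.021,0,0.036],0],[[0,0,0],0],[[0,0,0],0]]' 
python3 -c "
from h import *
sawfit(.034);plan(.6855,-.003,.1338,81.4)"
python3 -m inch '[[[-0.021,0,0.036],0],[[-0.021,0,0.036],0],[[-0.021,0,0.036],0],[[0,0,0],0],[[0,0,0],0]]' 
python3 -c "
from h import *
sawfit(.034);plan(.6855,-.003,.1338,81.4)"
```

```text
time: 10.67
tcp_pos: [0.6697, -0.0016, 0.1205]
eef_rot: [0.232, 3.116, -0.004]
contact_force: [11.0, -4.4, 0.8]
gripper_width: 0.0655
gripper_force: 66.2
saw r 0.034 coarse (np.float64(212.5), np.float64(0.038000000000000006), 30) fit s,tilt,off,y [3.80000e-02 3.08489e+01 4.00000e-04 1.20000e-03] n 300 u hist from -20mm step4 [ 0  0  0  0  8 17 29 18 23 29 20 22 27 25 17  2  2  5  2  2]
t 10.72 tcp [ 0.6698 -0.0015  0.1205] ty 81.5 tz [ 0.016 -0.004 -1.   ] w 0.0652 F [ 9.8 -3.6  0.2]
shift [-0.133  0.007 -0.109] rows 1 each [-0.133  0.007 -0.109]
turn total (0.1rad) 0.02 j6 0.05
time: 11.13
tcp_pos: [0.6773, -0.0028, 0.1073]
eef_rot: [0.232, 3.117, -0.005]
contact_force: [10.5, -2.9, -1.1]
gripper_width: 0.065
gripper_force: 66.4
saw r 0.034 coarse (np.float64(198.5), np.float64(0.023), 35) fit s,tilt,off,y [2.30000e-02 3.27767e+01 0.00000e+00 1.70000e-03] n 285 u hist from -20mm step4 [ 0  0  0  0  5 21 21 26 26 24 19 23 29 24 16  4  5  2  3  0]
t 11.18 tcp [ 0.6773 -0.0028  0.1073] ty 81.5 tz [ 0.016 -0.004 -1.   ] w 0.0654 F [11.1 -3.5  0.1]
shift [-0.072  0.008 -0.22 ] rows 1 each [-0.072  0.008 -0.22 ]
turn total (0.1rad) 0.01 j6 0.05
```

```bash
python3 -m inch '[[[-0.025,0,0.036],0],[[-0.025,0,0.036],0],[[-0.025,0,0.036],0],[[0,0,0],0],[[0,0,0],0]]' 
python3 -c "
from h import *
sawfit(.034);plan(.6855,-.003,.1338,81.4)"
python3 -m inch '[[[-0.021,0,0.036],0],[[-0.021,0,0.036],0],[[-0.021,0,0.036],0],[[0,0,0],0],[[0,0,0],0]]' 
python3 -c "
from h import *
sawfit(.034);plan(.6855,-.003,.1338,81.4)"
```

```text
time: 11.6
tcp_pos: [0.6852, -0.0038, 0.0935]
eef_rot: [0.232, 3.119, -0.004]
contact_force: [9.9, -3.6, -1.5]
gripper_width: 0.0654
gripper_force: 66.6
saw r 0.034 coarse (np.float64(182.0), np.float64(0.005000000000000001), 30) fit s,tilt,off,y [5.00000e-03 3.10177e+01 4.00000e-04 1.00000e-03] n 254 u hist from -20mm step4 [ 0  0  0  0  3 14 22 20 17 20 18 24 27 33 17  4  4  3  2  1]
t 11.65 tcp [ 0.6852 -0.0038  0.0935] ty 81.5 tz [ 0.014 -0.004 -1.   ] w 0.0651 F [10.7 -2.8 -2.2]
shift [-0.006  0.007 -0.336] rows 1 each [-0.006  0.007 -0.336]
turn total (0.1rad) 0.02 j6 0.05
time: 12.07
tcp_pos: [0.6859, -0.0043, 0.0899]
eef_rot: [0.23, 3.129, -0.005]
contact_force: [-21.8, -2.9, 46.2]
gripper_width: 0.0651
gripper_force: 74.0
saw r 0.034 coarse (np.float64(179.0), np.float64(0.005000000000000001), 35) fit s,tilt,off,y [ 5.0000e-03  3.3813e+01 -3.0000e-04  1.1000e-03] n 246 u hist from -20mm step4 [ 0  0  0  0  7 23 18 14 13 22 22 19 19 27 11  6  1  6  2  1]
t 12.12 tcp [ 0.686  -0.0042  0.0899] ty 81.6 tz [ 0.004 -0.003 -1.   ] w 0.0655 F [-22.   -3.1  45.4]
shift [ 0.004  0.009 -0.366] rows 2 each [ 0.002  0.004 -0.183]
turn total (0.1rad) 0.04 j6 0.05
```

A hard stop at about 50 N means the saw is home. I'll back off, release, lift, and head for the medium saw.

```bash
python3 -m inch '[[[0.02,0,-0.04],0],[[0,0,0],0],[[0,0,0],0]]' && python3 -m inch '[[[0,0,0],0],[[0,0,0],0],[[0,0,0],0],[[0,0,0],0]]' 1 && python3 -m inch '[[[0,0,-0.15],0],[[0,0,-0.3],0],[[0,0,-0.3],0],[[0,0,-0.2],0],[[0,0,0],0],[[0,0,0],0]]' 
python3 -c "
from h import *
sawfit(.034);plan(.4465,-.0415,.15,81.4)"
```

```text
time: 12.37
tcp_pos: [0.6862, -0.0042, 0.0901]
eef_rot: [0.232, 3.125, -0.004]
contact_force: [-8.2, -3.3, 22.7]
gripper_width: 0.0658
gripper_force: 71.4
time: 12.7
tcp_pos: [0.683, -0.0026, 0.0815]
eef_rot: [-0.231, -3.132, -0.0]
contact_force: [0.1, -0.0, -1.0]
gripper_width: 0.085
gripper_force: 0.0
time: 13.2
tcp_pos: [0.6849, -0.0028, 0.1979]
eef_rot: [0.231, 3.13, -0.0]
contact_force: [-0.7, -0.3, 1.0]
gripper_width: 0.0853
gripper_force: 0.0
saw r 0.034 coarse (np.float64(229.5), np.float64(0.005000000000000001), 35) fit s,tilt,off,y [ 5.00000e-03  3.14896e+01  1.40000e-03 -5.00000e-04] n 299 u hist from -20mm step4 [ 0  0  0  2 10 20 24 27 21 27 32 23 27 25  8  0  0  0  0  0]
t 13.25 tcp [ 0.6835 -0.0028  0.1957] ty 81.5 tz [-0.  0. -1.] w 0.0854 F [-0.3 -1.  -0.2]
shift [ 1.906 -0.61   0.381] rows 6 each [ 0.318 -0.102  0.064]
turn total (0.1rad) 0.02 j6 0.05
```

```bash
python3 -m inch '[[[0.318,-0.102,0.064],0],[[0.318,-0.102,0.064],0],[[0.318,-0.102,0.064],0],[[0.318,-0.102,0.064],0],[[0.318,-0.102,0.064],0],[[0.316,-0.1,0.064],0],[[0,0,0.25],0],[[0,0,0.25],0]]' && python3 -m inch '[[[0,0,0.25],0],[[0,0,0.2],0],[[0,0,0.1],0],[[0,0,0.1],0],[[0,0,0],0],[[0,0,0],0]]'
python3 - <<'E'
from h import *
plan(.4465,-.0415,-.003,81.4)
p,d=shot('side');P=cloud('side',d).reshape(-1,3);c=p.reshape(-1,3).astype(int)
q=P[(abs(P[:,0]-.447)<.045)&(abs(P[:,1]+.04)<.045)&(P[:,2]>.008)&(P[:,2]<.037)&(c.max(1)-c.min(1)<28)&(c.mean(1)>70)]
f=lambda k:np.hypot(q[:,0]-k[0],q[:,1]-k[1])-.027
print(len(q),least_squares(f,[.447,-.041],loss='soft_l1',f_scale=.001).x)
E
```

```text
time: 13.92
tcp_pos: [0.4436, -0.0414, 0.0886]
eef_rot: [-0.234, -3.132, -0.0]
contact_force: [0.8, -0.2, 0.1]
gripper_width: 0.0853
gripper_force: 0.0
time: 14.42
tcp_pos: [0.4439, -0.0409, 0.01]
eef_rot: [-0.232, -3.128, -0.001]
contact_force: [0.4, 1.0, -0.5]
gripper_width: 0.0854
gripper_force: 0.0
t 14.42 tcp [ 0.4439 -0.0409  0.01  ] ty 81.5 tz [-0.005  0.001 -1.   ] w 0.0854 F [ 0.4  1.  -0.5]
shift [-0.023 -0.002  0.108] rows 1 each [-0.023 -0.002  0.108]
turn total (0.1rad) 0.02 j6 -0.09
210 [ 0.44611781 -0.0407525 ]
```

```bash
python3 -m inch '[[[-0.012,0,0.05],0],[[0,0,0.058],0],[[0,0,0],0],[[0,0,0],0]]' && python3 -m inch '[[[0,0,0],0],[[0,0,0],0],[[0,0,0],0],[[0,0,0],0],[[0,0,0],0]]' -1 && python3 -m inch '[[[0,0,-0.2],0],[[0,0,-0.3],0],[[0,0,-0.34],0],[[0,0,-0.34],0],[[0,0,-0.3],0],[[0,0,0],0],[[0,0,0],0]]'
python3 -c "
from h import *
plan(.6815,-.0025,.18,81.4)"
```

```text
time: 14.8
tcp_pos: [0.4477, -0.0418, -0.0012]
eef_rot: [-0.232, -3.132, -0.0]
contact_force: [0.6, -0.1, 0.1]
gripper_width: 0.0852
gripper_force: 0.0
time: 15.22
tcp_pos: [0.4486, -0.0419, -0.0001]
eef_rot: [0.232, 3.132, -0.0]
contact_force: [-1.9, 0.6, 6.4]
gripper_width: 0.0513
gripper_force: 62.0
time: 15.8
tcp_pos: [0.4503, -0.0424, 0.1794]
eef_rot: [0.231, 3.127, -0.002]
contact_force: [-0.7, -0.4, -1.4]
gripper_width: 0.0511
gripper_force: 63.5
t 15.8 tcp [ 0.4503 -0.0424  0.1794] ty 81.5 tz [ 0.006 -0.002 -1.   ] w 0.0511 F [-0.7 -0.4 -1.4]
shift [-1.857  0.612  0.007] rows 6 each [-0.309  0.102  0.001]
turn total (0.1rad) 0.02 j6 -0.09
```

```bash
python3 -m inch '[[[-0.309,0.102,0],0],[[-0.309,0.102,0],0],[[-0.309,0.102,0],0],[[-0.309,0.102,0],0],[[-0.309,0.102,0],0],[[-0.3,0.102,0],0],[[0,0,0],0],[[0,0,0],0]]'
python3 - <<'E'
from h import *
plan(.6815,-.0025,.16,81.4)
p,d=shot('side');P=cloud('side',d).reshape(-1,3);c=p.reshape(-1,3).astype(int)
q=P[(abs(P[:,0]-.68)<.06)&(abs(P[:,1])<.06)&(P[:,2]>.166)&(P[:,2]<.203)&(c.max(1)-c.min(1)<28)&(c.mean(1)>70)]
f=lambda k:np.hypot(q[:,0]-k[0],q[:,1]-k[1])-.027
print(len(q),q.min(0),q.max(0),least_squares(f,[.68,-.002],loss='soft_l1',f_scale=.001).x)
E
```

```text
time: 16.47
tcp_pos: [0.6775, -0.0013, 0.1722]
eef_rot: [-0.23, -3.127, -0.0]
contact_force: [-1.1, 0.1, -1.4]
gripper_width: 0.0512
gripper_force: 63.5
t 16.47 tcp [ 0.6775 -0.0013  0.1722] ty 81.6 tz [-0.006  0.001 -1.   ] w 0.0512 F [-1.1  0.1 -1.4]
shift [-0.035 -0.005  0.102] rows 1 each [-0.035 -0.005  0.102]
turn total (0.1rad) 0.03 j6 0.05
172 [ 0.64648773 -0.02530066  0.17284122] [0.69815763 0.03263155 0.20282499] [ 0.67527981 -0.00086226]
```

```bash
python3 -m inch '[[[-0.045,-0.008,0.05],0],[[0,0,0.035],0],[[-0.018,0,0.05],0],[[-0.018,0,0.05],0],[[0,0,0],0],[[0,0,0],0]]' && python3 -m inch '[[[0.03,0,0.003],0],[[0.03,0,0.006],0],[[0.03,0,0.006],0],[[0.03,0,0.008],0],[[0.03,0,0.01],0],[[0.03,0,0.01],0],[[0,0,0],0],[[0,0,0],0]]'
python3 - <<'E'
from h import *
plan(.6815,-.0025,.16,81.4)
sawfit(.027)
E
```

```text
time: 17.02
tcp_pos: [0.6865, -0.0043, 0.1538]
eef_rot: [-0.232, -3.132, -0.0]
contact_force: [-1.5, -0.4, -0.9]
gripper_width: 0.0516
gripper_force: 63.5
time: 17.68
tcp_pos: [0.6726, -0.0028, 0.1548]
eef_rot: [0.232, 3.117, -0.004]
contact_force: [7.9, -3.4, 6.8]
gripper_width: 0.051
gripper_force: 61.9
t 17.68 tcp [ 0.6726 -0.0028  0.1548] ty 81.5 tz [ 0.016 -0.004 -1.   ] w 0.051 F [ 7.9 -3.4  6.8]
shift [-0.073  0.013 -0.042] rows 1 each [-0.073  0.013 -0.042]
turn total (0.1rad) 0.02 j6 0.05
saw r 0.027 coarse (np.float64(194.0), np.float64(0.055999999999999994), 20) fit s,tilt,off,y [ 5.60000e-02  1.31164e+01  3.00000e-03 -6.00000e-04] n 269 u hist from -20mm step4 [ 0  0  0  0  5 16 21 17 24 28 26 25 24 25 18  1  4  4  6  3]
```

```bash
python3 -m inch '[[[0.01,0,0.03],0],[[0.015,0,0.03],0],[[0.015,0,0.02],0],[[0,0,0],0],[[0,0,0],0]]'
python3 - <<'E'
from h import *
plan(.6815,-.0025,.16,81.4)
sawfit(.027)
E
```

```text
time: 18.15
tcp_pos: [0.6697, -0.0024, 0.1497]
eef_rot: [0.232, 3.111, -0.005]
contact_force: [3.0, -3.2, 19.6]
gripper_width: 0.0513
gripper_force: 64.6
t 18.15 tcp [ 0.6697 -0.0024  0.1497] ty 81.5 tz [ 0.021 -0.005 -1.   ] w 0.0513 F [ 3.  -3.2 19.6]
shift [-0.099  0.014 -0.084] rows 1 each [-0.099  0.014 -0.084]
turn total (0.1rad) 0.01 j6 0.05
saw r 0.027 coarse (np.float64(192.5), np.float64(0.053000000000000005), 25) fit s,tilt,off,y [ 5.30000e-02  1.97152e+01  3.40000e-03 -2.00000e-04] n 268 u hist from -20mm step4 [10  0  0  0 11 15 17 24 32 21 24 16 36 20 18  5  4  1  5  4]
```

```bash
python3 -m inch '[[[0.025,0,0],0],[[0.025,0,0],0],[[0.015,0,0],0],[[0,0,0],0],[[0,0,0],0]]'
python3 - <<'E'
from h import *
plan(.6815,-.0025,.16,81.4)
sawfit(.027)
E
```

```text
time: 18.62
tcp_pos: [0.6648, -0.0016, 0.148]
eef_rot: [0.232, 3.107, -0.005]
contact_force: [11.3, -3.6, 10.3]
gripper_width: 0.0512
gripper_force: 63.5
t 18.62 tcp [ 0.6648 -0.0016  0.148 ] ty 81.5 tz [ 0.026 -0.005 -1.   ] w 0.0512 F [11.3 -3.6 10.3]
shift [-0.141  0.013 -0.096] rows 1 each [-0.141  0.013 -0.096]
turn total (0.1rad) 0.01 j6 0.05
saw r 0.027 coarse (np.float64(180.5), np.float64(0.055999999999999994), 35) fit s,tilt,off,y [5.60000e-02 2.68489e+01 3.20000e-03 0.00000e+00] n 260 u hist from -20mm step4 [ 3  0  0  4 17 22 20 23 27 21 20 17 34 11  5  4  6  2  5  3]
```

```bash
python3 -m inch '[[[-0.03,0,0],0],[[-0.03,0,0],0],[[-0.021,0,0.036],0],[[-0.021,0,0.036],0],[[-0.021,0,0.036],0],[[0,0,0],0],[[0,0,0],0]]'
python3 - <<'E'
from h import *
plan(.6815,-.0025,.16,81.4)
sawfit(.027)
E
```

```text
time: 19.25
tcp_pos: [0.6769, -0.0034, 0.1322]
eef_rot: [0.232, 3.113, -0.004]
contact_force: [10.8, -3.2, 3.3]
gripper_width: 0.051
gripper_force: 63.0
t 19.25 tcp [ 0.6769 -0.0034  0.1322] ty 81.5 tz [ 0.02  -0.004 -1.   ] w 0.051 F [10.8 -3.2  3.3]
shift [-0.041  0.013 -0.231] rows 1 each [-0.041  0.013 -0.231]
turn total (0.1rad) 0.01 j6 0.05
saw r 0.027 coarse (np.float64(201.0), np.float64(0.035), 30) fit s,tilt,off,y [3.50000e-02 2.53646e+01 7.00000e-04 5.00000e-04] n 273 u hist from -20mm step4 [ 2  1  3  2 12 17 22 25 23 25 23 22 23 22  5  5  1  3  5  2]
```

```bash
python3 -m inch '[[[-0.018,0,0.028],0],[[-0.018,0,0.028],0],[[0,0,0],0],[[0,0,0],0]]'
python3 - <<'E'
from h import *
plan(.6815,-.0025,.16,81.4)
sawfit(.027)
E
```

```text
time: 19.63
tcp_pos: [0.6809, -0.004, 0.1254]
eef_rot: [0.232, 3.114, -0.004]
contact_force: [9.9, -3.1, 3.3]
gripper_width: 0.0512
gripper_force: 63.0
t 19.63 tcp [ 0.6809 -0.004   0.1254] ty 81.5 tz [ 0.019 -0.004 -1.   ] w 0.0512 F [ 9.9 -3.1  3.3]
shift [-0.009  0.012 -0.288] rows 1 each [-0.009  0.012 -0.288]
turn total (0.1rad) 0.01 j6 0.05
saw r 0.027 coarse (np.float64(143.5), np.float64(0.032), 25) fit s,tilt,off,y [ 3.20000e-02  2.64135e+01 -2.00000e-04  1.20000e-03] n 232 u hist from -20mm step4 [ 4  3  3  3  5 14 23 21 25 15 23 18 18  3  6  3  4  5  3  1]
```

```bash
python3 -m inch '[[[-0.018,0,0.028],0],[[0,0,0],0],[[0,0,0],0]]' && python3 -m inch '[[[0,0,0],0],[[0,0,0],0],[[0,0,0],0],[[0,0,0],0]]' 1 && python3 -m inch '[[[0,0,-0.15],0],[[0,0,-0.3],0],[[0,0,-0.2],0],[[0,0,0],0],[[0,0,0],0]]' 
python3 - <<'E'
from h import *
plan(.6815,-.0025,.16,81.4)
sawfit(.027);sawfit(.034)
p,d=load('side');cv2.imwrite('pics/h4.png',cv2.resize(p[110:220,150:260,::-1],(600,600),interpolation=cv2.INTER_CUBIC))
E
```

```text
time: 19.93
tcp_pos: [0.6829, -0.0043, 0.1219]
eef_rot: [0.232, 3.114, -0.004]
contact_force: [10.8, -4.0, 4.4]
gripper_width: 0.0508
gripper_force: 63.0
time: 20.27
tcp_pos: [0.6732, -0.0019, 0.1161]
eef_rot: [-0.231, -3.131, -0.0]
contact_force: [0.7, 0.0, 0.4]
gripper_width: 0.0856
gripper_force: 0.0
time: 20.68
tcp_pos: [0.6754, -0.0022, 0.1965]
eef_rot: [0.231, 3.13, 0.0]
contact_force: [0.7, 0.2, -0.5]
gripper_width: 0.0858
gripper_force: 0.0
t 20.68 tcp [ 0.6754 -0.0022  0.1965] ty 81.5 tz [ 0.003 -0.    -1.   ] w 0.0858 F [ 0.7  0.2 -0.5]
shift [-0.05   0.005  0.305] rows 1 each [-0.05   0.005  0.305]
turn total (0.1rad) 0.03 j6 0.05
saw r 0.027 coarse (np.float64(121.5), np.float64(0.005000000000000001), 50) fit s,tilt,off,y [5.000e-03 2.486e+01 7.600e-03 2.600e-03] n 254 u hist from -20mm step4 [ 0  0  0  5  8 11 17 16 19 16 14 20 31 11 17 10  0  0  0  0]
saw r 0.034 coarse (np.float64(163.0), np.float64(0.002), 30) fit s,tilt,off,y [ 2.00000e-03  3.18582e+01  7.00000e-04 -1.40000e-03] n 190 u hist from -20mm step4 [ 0  0  0  0  0 14 13 17 22 18 19 17 17 20 12  6  0  0  0  0]
```

```bash
cat >> h.py <<'E'
def rims():
    "histogram of along-prong coordinate (2 mm bins from 30 mm) by radius band, side camera"
    p,d=shot('side');P=cloud('side',d).reshape(-1,3)-O
    t=P@ZH; r=np.linalg.norm(P-t[:,None]*ZH,axis=1)
    print('bins mm',list(range(30,76,3)))
    for a,b in((.0,.011),(.013,.022),(.022,.029),(.03,.037)):
        print(a,b,np.histogram(t[(r>a)&(r<b)],np.arange(.03,.077,.003))[0])
E
python3 -c "
from h import *
rims()"
```

```text
bins mm [30, 33, 36, 39, 42, 45, 48, 51, 54, 57, 60, 63, 66, 69, 72, 75]
0.0 0.011 [5 2 4 3 3 6 5 1 3 0 0 0 0 0 0]
0.013 0.022 [2 1 0 0 0 2 1 0 0 0 0 0 0 0 0]
0.022 0.029 [14 18 25 22 26 18  0  0  0  0  0  0  0  0  0]
0.03 0.037 [18 15 24 19  1  1  1  0  0  0  0  0  0  0  0]
```

The medium rim is about 6 mm beyond the large one, so it seems home already. I'll press on its teeth to make sure.

```bash
python3 -m inch '[[[-0.06,0,0.15],0],[[0,0,0.15],0],[[0,0,0.1],0],[[0,0,0],0],[[0,0,0],0]]' -0.1 && python3 -m inch '[[[-0.021,0,0.036],0],[[-0.021,0,0.036],0],[[0,0,0],0],[[0,0,0],0]]' && python3 -m inch '[[[-0.021,0,0.036],0],[[-0.01,0,0.018],0],[[0,0,0],0],[[0,0,0],0]]'
```

```text
time: 21.25
tcp_pos: [0.6798, -0.0031, 0.1444]
eef_rot: [-0.232, -3.128, -0.0]
contact_force: [-0.3, 0.5, 0.5]
gripper_width: 0.0383
gripper_force: 0.0
time: 21.58
tcp_pos: [0.687, -0.0041, 0.1382]
eef_rot: [0.232, 3.132, 0.0]
contact_force: [0.3, -0.2, 0.0]
gripper_width: 0.0382
gripper_force: 0.0
time: 21.92
tcp_pos: [0.6907, -0.0046, 0.1333]
eef_rot: [0.232, 3.132, -0.0]
contact_force: [-3.4, 0.2, 7.2]
gripper_width: 0.0383
gripper_force: 3.6
```

```bash
python3 -m inch '[[[-0.02,0,0.036],0],[[0,0,0],0],[[0,0,0],0]]' && python3 -m inch '[[[0.02,0,-0.036],0],[[0.01,0,-0.1],0],[[0,0,-0.3],0],[[0,0,-0.2],0],[[0,0,0],0]]' 1
python3 -c "
from h import *
rims();plan(.508,.330,.1,81.4)"
```

```text
time: 22.17
tcp_pos: [0.6913, -0.0048, 0.1325]
eef_rot: [-0.232, -3.132, 0.001]
contact_force: [-12.5, 1.4, 21.9]
gripper_width: 0.0382
gripper_force: 12.6
time: 22.58
tcp_pos: [0.6932, -0.0049, 0.2107]
eef_rot: [0.231, 3.121, -0.0]
contact_force: [1.6, 0.4, 1.1]
gripper_width: 0.0856
gripper_force: 0.0
bins mm [30, 33, 36, 39, 42, 45, 48, 51, 54, 57, 60, 63, 66, 69, 72, 75]
0.0 0.011 [1 6 1 4 4 4 4 4 1 0 0 0 0 0 0]
0.013 0.022 [0 3 1 2 0 2 2 0 0 0 0 0 0 0 0]
0.022 0.029 [ 7 15 22 22 31 17  0  0  0  0  0  0  0  0  0]
0.03 0.037 [18 16 24 17  2  1  0  0  0  0  0  0  0  0  0]
t 22.63 tcp [ 0.6921 -0.0048  0.2081] ty 81.5 tz [ 0.008 -0.001 -1.   ] w 0.0851 F [-0.4  0.3 -0.5]
shift [1.936 2.533 0.886] rows 10 each [0.194 0.253 0.089]
turn total (0.1rad) 0.02 j6 0.05
```

```bash
python3 -m inch '[[[0.194,0.253,0.05],0],[[0.194,0.253,0.05],0],[[0.194,0.253,0.05],0],[[0.194,0.253,0.05],0],[[0.194,0.253,0.05],0],[[0.194,0.253,0.05],0],[[0.194,0.253,0.05],0],[[0.194,0.253,0.05],0]]' && python3 -m inch '[[[0.194,0.253,0.05],0],[[0.194,0.253,0.05],0],[[0,0,0.2],0],[[0,0,0.2],0],[[0,0,0.2],0],[[0,0,0.1],0],[[0,0,0],0],[[0,0,0],0]]'
python3 - <<'E'
from h import *
plan(.508,.33,0,81.4)
p,d=shot('side');P=cloud('side',d).reshape(-1,3);c=p.reshape(-1,3).astype(int)
q=P[(abs(P[:,0]-.508)<.035)&(abs(P[:,1]-.33)<.035)&(P[:,2]>.008)&(P[:,2]<.037)&(c.max(1)-c.min(1)<28)&(c.mean(1)>70)]
f=lambda k:np.hypot(q[:,0]-k[0],q[:,1]-k[1])-.02
print(len(q),least_squares(f,[.508,.33],loss='soft_l1',f_scale=.001).x)
E
```

```text
time: 23.3
tcp_pos: [0.5389, 0.2643, 0.154]
eef_rot: [-0.232, -3.132, 0.001]
contact_force: [0.5, 0.5, 0.0]
gripper_width: 0.0855
gripper_force: 0.0
time: 23.97
tcp_pos: [0.5028, 0.3296, 0.0585]
eef_rot: [-0.232, -3.131, 0.002]
contact_force: [-0.7, -0.3, 0.9]
gripper_width: 0.0857
gripper_force: 0.0
t 23.97 tcp [0.5028 0.3296 0.0585] ty 81.5 tz [-0.002 -0.001 -1.   ] w 0.0857 F [-0.7 -0.3  0.9]
shift [-0.043  0.011  0.488] rows 2 each [-0.022  0.005  0.244]
turn total (0.1rad) 0.02 j6 0.62
235 [0.5085521  0.33181095]
```

```bash
python3 -m inch '[[[-0.04,0.018,0.14],0],[[0,0,0.14],0],[[0,0,0.12],0],[[0,0,0.09],0],[[0,0,0],0],[[0,0,0],0],[[0,0,0],0]]' && python3 -m inch '[[[0,0,0],0],[[0,0,0],0],[[0,0,0],0],[[0,0,0],0],[[0,0,0],0],[[0,0,0],0]]' -1 && python3 -m inch '[[[0,0,-0.2],0],[[0,0,-0.3],0],[[0,0,-0.34],0],[[0,0,-0.34],0],[[0,0,-0.34],0],[[0,0,0],0],[[0,0,0],0]]'
python3 -c "
from h import *
plan(.678,-.0025,.19,81.4)"
```

```text
time: 24.6
tcp_pos: [0.5098, 0.3321, 0.0021]
eef_rot: [0.232, 3.131, 0.002]
contact_force: [1.9, 0.5, 0.3]
gripper_width: 0.0853
gripper_force: 0.0
time: 25.1
tcp_pos: [0.5093, 0.3319, 0.0018]
eef_rot: [0.232, 3.132, 0.001]
contact_force: [-1.0, -0.8, 6.5]
gripper_width: 0.0376
gripper_force: 59.6
time: 25.68
tcp_pos: [0.5109, 0.3328, 0.1868]
eef_rot: [0.231, 3.127, 0.006]
contact_force: [-1.4, 0.5, -1.1]
gripper_width: 0.0377
gripper_force: 60.5
t 25.68 tcp [0.5109 0.3328 0.1868] ty 81.5 tz [ 0.007  0.003 -1.   ] w 0.0377 F [-1.4  0.5 -1.1]
shift [-1.788 -2.559 -0.027] rows 10 each [-0.179 -0.256 -0.003]
turn total (0.1rad) 0.02 j6 0.62
```

```bash
python3 -m inch '[[[-0.179,-0.256,-0.01],0],[[-0.179,-0.256,0],0],[[-0.179,-0.256,0],0],[[-0.179,-0.256,0],0],[[-0.179,-0.256,0],0],[[-0.179,-0.256,0],0],[[-0.179,-0.256,0],0],[[-0.179,-0.256,0],0]]' && python3 -m inch '[[[-0.179,-0.256,0],0],[[-0.165,-0.256,0],0],[[0,0,0],0],[[0,0,0],0],[[0,0,0],0]]'
python3 - <<'E'
from h import *
plan(.6815,-.0025,.16,81.4)
p,d=shot('side');P=cloud('side',d).reshape(-1,3);c=p.reshape(-1,3).astype(int)
q=P[(abs(P[:,0]-.68)<.04)&(abs(P[:,1])<.04)&(P[:,2]>.174)&(P[:,2]<.205)&(c.max(1)-c.min(1)<28)&(c.mean(1)>70)]
f=lambda k:np.hypot(q[:,0]-k[0],q[:,1]-k[1])-.02
print(len(q),q.min(0),q.max(0),least_squares(f,[.68,-.002],loss='soft_l1',f_scale=.001).x)
E
```

```text
time: 26.35
tcp_pos: [0.6412, 0.0614, 0.1814]
eef_rot: [-0.232, -3.128, 0.0]
contact_force: [0.7, -0.0, -1.2]
gripper_width: 0.0378
gripper_force: 60.5
time: 26.77
tcp_pos: [0.6726, -0.0035, 0.1819]
eef_rot: [-0.233, -3.129, -0.001]
contact_force: [-0.5, -0.0, -0.2]
gripper_width: 0.0375
gripper_force: 60.5
t 26.77 tcp [ 0.6726 -0.0035  0.1819] ty 81.5 tz [-0.004  0.001 -1.   ] w 0.0375 F [-0.5 -0.  -0.2]
shift [-0.073  0.02   0.182] rows 1 each [-0.073  0.02   0.182]
turn total (0.1rad) 0.02 j6 0.05
76 [ 0.65035626 -0.01148982  0.18235863] [0.68313119 0.01954239 0.20475768] [ 0.67264494 -0.00420806]
```

```bash
python3 -m inch '[[[-0.07,0.012,0.08],0],[[0,0,0.08],0],[[0,0,0],0],[[-0.017,0,0.05],0],[[-0.015,0,0.05],0],[[0,0,0],0],[[0,0,0],0]]' && python3 -m inch '[[[0.03,0,0.006],0],[[0.03,0,0.008],0],[[0.03,0,0.01],0],[[0.03,0,0.012],0],[[0.03,0,0.016],0],[[0.03,0,0.016],0],[[0,0,0],0],[[0,0,0],0]]'
python3 - <<'E'
from h import *
plan(.6815,-.0025,.16,81.4)
sawfit(.02)
E
```

```text
time: 27.4
tcp_pos: [0.6862, -0.0039, 0.1525]
eef_rot: [-0.232, -3.132, 0.0]
contact_force: [-0.3, -0.3, -0.6]
gripper_width: 0.0374
gripper_force: 60.5
time: 28.07
tcp_pos: [0.6715, -0.0028, 0.1493]
eef_rot: [0.232, 3.118, -0.004]
contact_force: [8.5, -3.0, 2.1]
gripper_width: 0.0372
gripper_force: 60.4
t 28.07 tcp [ 0.6715 -0.0028  0.1493] ty 81.5 tz [ 0.015 -0.004 -1.   ] w 0.0372 F [ 8.5 -3.   2.1]
shift [-0.083  0.015 -0.088] rows 1 each [-0.083  0.015 -0.088]
turn total (0.1rad) 0.01 j6 0.05
saw r 0.02 coarse (np.float64(132.5), np.float64(0.047), 20) fit s,tilt,off,y [ 4.70000e-02  2.25703e+01 -3.00000e-04 -3.00000e-04] n 180 u hist from -20mm step4 [ 0  1  2  2  3 15 11 14 12 14 18 11 14 15 13  3  2  4  2  3]
```

```bash
python3 -m inch '[[[0.025,0,0.01],0],[[0.025,0,0.01],0],[[0,0,0],0],[[-0.025,0,0.02],0],[[-0.021,0,0.03],0],[[-0.021,0,0.03],0],[[0,0,0],0],[[0,0,0],0]]'
python3 - <<'E'
from h import *
plan(.6815,-.0025,.16,81.4)
sawfit(.02)
E
```

```text
time: 28.78
tcp_pos: [0.6735, -0.0025, 0.1368]
eef_rot: [0.232, 3.119, -0.002]
contact_force: [8.1, -1.9, 1.6]
gripper_width: 0.0375
gripper_force: 59.9
t 28.78 tcp [ 0.6735 -0.0025  0.1368] ty 81.5 tz [ 0.014 -0.002 -1.   ] w 0.0375 F [ 8.1 -1.9  1.6]
shift [-0.069  0.01  -0.192] rows 1 each [-0.069  0.01  -0.192]
turn total (0.1rad) 0.02 j6 0.05
saw r 0.02 coarse (np.float64(102.0), np.float64(0.038000000000000006), 30) fit s,tilt,off,y [3.80000e-02 2.54097e+01 5.00000e-04 1.90000e-03] n 164 u hist from -20mm step4 [ 0  0  0  2  7  8 10 15  9 18 15 10 17 12  4  4  6  2  3  2]
```

```bash
python3 -m inch '[[[-0.021,0,0.036],0],[[-0.021,0,0.036],0],[[0,0,0],0],[[0,0,0],0]]' && python3 -m inch '[[[-0.012,0,0.02],0],[[0,0,0],0],[[0,0,0],0]]' && python3 -m inch '[[[0,0,0],0],[[0,0,0],0],[[0,0,0],0],[[0,0,0],0]]' 1 && python3 -m inch '[[[0,0,-0.15],0],[[0,0,-0.3],0],[[0,0,-0.2],0],[[0,0,0],0],[[0,0,0],0]]' 
python3 - <<'E'
from h import *
plan(.6815,-.0025,.16,81.4)
rims()
E
```

```text
time: 29.17
tcp_pos: [0.6786, -0.0033, 0.128]
eef_rot: [0.232, 3.118, -0.002]
contact_force: [8.8, -1.7, 0.6]
gripper_width: 0.0377
gripper_force: 59.9
time: 29.42
tcp_pos: [0.6793, -0.0033, 0.1268]
eef_rot: [0.232, 3.119, -0.002]
contact_force: [5.6, -2.0, 7.3]
gripper_width: 0.0375
gripper_force: 64.4
time: 29.75
tcp_pos: [0.6723, -0.002, 0.1211]
eef_rot: [-0.232, -3.131, -0.0]
contact_force: [-0.9, 0.2, 0.5]
gripper_width: 0.0834
gripper_force: 0.0
time: 30.17
tcp_pos: [0.6745, -0.0021, 0.2017]
eef_rot: [0.232, 3.13, -0.0]
contact_force: [-0.2, 0.1, -0.7]
gripper_width: 0.0855
gripper_force: 0.0
t 30.17 tcp [ 0.6745 -0.0021  0.2017] ty 81.5 tz [ 0.003 -0.    -1.   ] w 0.0855 F [-0.2  0.1 -0.7]
shift [-0.057  0.005  0.348] rows 2 each [-0.028  0.003  0.174]
turn total (0.1rad) 0.02 j6 0.05
bins mm [30, 33, 36, 39, 42, 45, 48, 51, 54, 57, 60, 63, 66, 69, 72, 75]
0.0 0.011 [0 0 0 1 1 5 6 3 1 0 0 0 0 0 0]
0.013 0.022 [ 4  3  7  9 12 19  5 17 10  2  2  0  0  0  0]
0.022 0.029 [ 0 14 19 11 23 19  7  4  2  0  0  0  0  0  0]
0.03 0.037 [14 21 20 19  3  0  0  0  0  0  0  0  0  0  0]
```

The small rim is at about 58 mm and should be near 52, so it still has to pass the keeper. I'll press on its teeth with the fingertips.

```bash
python3 -m inch '[[[0,0,0.12],0],[[0,0,0.12],0],[[0,0,0.12],0],[[0,0,0],0],[[0,0,0],0],[[0,0,0],0]]' -0.53 && python3 -m inch '[[[-0.021,0,0.036],0],[[-0.021,0,0.036],0],[[0,0,0],0],[[0,0,0],0]]' && python3 -m inch '[[[-0.021,0,0.036],0],[[-0.01,0,0.018],0],[[0,0,0],0],[[0,0,0],0]]'
python3 -c "
from h import *
rims()"
```

```text
time: 30.72
tcp_pos: [0.673, -0.0021, 0.156]
eef_rot: [-0.232, -3.131, -0.0]
contact_force: [-0.4, 0.1, 0.2]
gripper_width: 0.02
gripper_force: 0.0
time: 31.05
tcp_pos: [0.6786, -0.0029, 0.1479]
eef_rot: [-0.232, -3.133, -0.0]
contact_force: [-0.3, 0.0, -0.6]
gripper_width: 0.02
gripper_force: 0.0
time: 31.38
tcp_pos: [0.682, -0.0034, 0.1412]
eef_rot: [-0.232, -3.132, 0.0]
contact_force: [-1.1, 0.5, 0.2]
gripper_width: 0.0202
gripper_force: 0.0
bins mm [30, 33, 36, 39, 42, 45, 48, 51, 54, 57, 60, 63, 66, 69, 72, 75]
0.0 0.011 [0 0 4 1 3 4 3 2 2 0 2 2 0 3 0]
0.013 0.022 [ 5  2  8 13 15 13 16  8  3  3  3  4  9 10  7]
0.022 0.029 [ 4 11 15  5 20 13  4  3  0  0  1  3  3  3  2]
0.03 0.037 [14 16 24 18  3  2  0  0  0  0  0  0  0  0  1]
```

```bash
python3 -m inch '[[[-0.021,0,0.036],0],[[-0.01,0,0.018],0],[[0,0,0],0],[[0,0,0],0]]' && python3 -m inch '[[[-0.021,0,0.036],0],[[0,0,0],0],[[0,0,0],0]]' 
python3 -c "
from h import *
rims()"
```

```text
time: 31.77
tcp_pos: [0.6848, -0.0037, 0.1382]
eef_rot: [-0.232, -3.132, -0.0]
contact_force: [-7.5, 0.9, 15.4]
gripper_width: 0.0201
gripper_force: 8.5
time: 32.02
tcp_pos: [0.6854, -0.0037, 0.1379]
eef_rot: [-0.231, -3.13, -0.0]
contact_force: [-19.0, 1.9, 32.0]
gripper_width: 0.0199
gripper_force: 18.5
bins mm [30, 33, 36, 39, 42, 45, 48, 51, 54, 57, 60, 63, 66, 69, 72, 75]
0.0 0.011 [0 0 0 2 3 5 3 3 2 1 2 1 0 1 0]
0.013 0.022 [ 3  4  7  8 17 13 14 14  3  6  9  6  5  8  7]
0.022 0.029 [ 2 12 16 11 18 12  6  1  2  2  5  3  4  6  5]
0.03 0.037 [15 13 25 14  2  1  0  0  0  0  0  0  0  1  1]
```

```bash
python3 -m inch '[[[0.02,0,-0.05],0],[[0.02,0,-0.2],0],[[0,0,-0.34],0],[[0.2,0,-0.25],0],[[0.3,0,0],0],[[0.3,0,0],0],[[0.2,0,0],0],[[0,0,0],0]]'
python3 - <<'E'
from h import *
rims()
p,d=load('side');shot('top');q,e=load('top')
a=cv2.resize(p[145:205,180:240,::-1],(400,400),interpolation=cv2.INTER_CUBIC);b=cv2.resize(q[95:155,235:295,::-1],(400,400),interpolation=cv2.INTER_CUBIC)
cv2.imwrite('pics/fin.png',np.hstack([a,b]))
C=cloud('top',e).reshape(-1,3)-O;t=C@ZH;r=np.linalg.norm(C-t[:,None]*ZH,axis=1)
for lo,hi in((0,.011),(.013,.021),(.0225,.0285),(.030,.036)):print(lo,np.histogram(t[(r>lo)&(r<hi)],np.arange(.03,.077,.003))[0])
E
```

```text
time: 32.73
tcp_pos: [0.5597, 0.015, 0.2314]
eef_rot: [-0.231, -3.129, -0.0]
contact_force: [-0.3, -0.1, 0.8]
gripper_width: 0.0196
gripper_force: 0.0
bins mm [30, 33, 36, 39, 42, 45, 48, 51, 54, 57, 60, 63, 66, 69, 72, 75]
0.0 0.011 [0 1 2 0 4 5 3 5 1 0 0 0 0 0 0]
0.013 0.022 [ 4  6  8 14 13 18 16 16  4  0  0  0  0  0  0]
0.022 0.029 [ 3  7 15 20 14 21  1  1  0  0  0  0  0  0  0]
0.03 0.037 [23 14 23 13  4  1  0  0  0  0  0  0  0  0  0]
0 [0 0 0 0 0 0 0 0 0 0 0 0 0 0 0]
0.013 [0 1 0 0 0 0 0 0 0 0 0 0 0 0 0]
0.0225 [2 2 1 0 1 0 0 0 0 0 0 0 0 0 0]
0.03 [5 3 4 2 0 0 0 0 0 0 0 0 0 0 0]
```

View pics/fin.png

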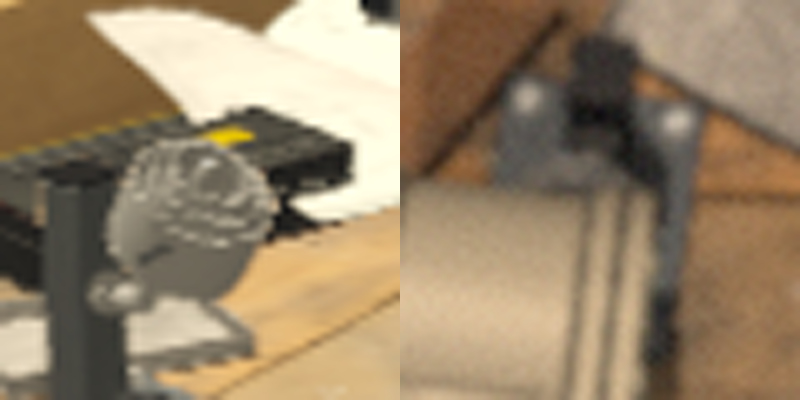

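The crop shows the three saws nested on the hook at (190,190). I'll measure the stagger between the rims more precisely over several frames.

```bash
python3 - <<'E'
from h import *
D=[]
for i in range(5):
    p,d=shot('side'); D.append(cloud('side',d).reshape(-1,3)-O)
P=np.concatenate(D)
t=P@ZH; Q=P-t[:,None]*ZH; r=np.linalg.norm(Q,axis=1)
az=np.degrees(np.arctan2(Q@YH,Q@np.cross(YH,ZH)))
for R0 in(.034,.027,.02):
    print(R0,[(a,np.percentile(t[k],95).round(4),int(k.sum())) for a in range(-180,180,45) for k in [(abs(r-R0+.001)<.0028)&(az>=a)&(az<a+45)&(t>.025)&(t<.08)] if k.sum()>12])
E
```

```text
0.034 [(-180, np.float64(0.042), 50), (-135, np.float64(0.0432), 41), (0, np.float64(0.0417), 22), (45, np.float64(0.0407), 85), (90, np.float64(0.0419), 140), (135, np.float64(0.0401), 121)]
0.027 [(-180, np.float64(0.0462), 38), (-135, np.float64(0.0472), 45), (0, np.float64(0.0474), 27), (45, np.float64(0.0474), 52), (90, np.float64(0.0471), 78), (135, np.float64(0.0463), 73)]
0.02 [(-180, np.float64(0.0519), 26), (-135, np.float64(0.0527), 76), (-90, np.float64(0.0528), 90), (-45, np.float64(0.0527), 53), (0, np.float64(0.0517), 13), (45, np.float64(0.0545), 46), (90, np.float64(0.052), 60), (135, np.float64(0.0518), 53)]
```

The rims sit at 41.8, 47.0 and 52.5 mm all round, so the saws are nested flat and home at the 6 mm plate pitch. I'll hand in.

```bash
python3 -c "
from station import sign_off
print(sign_off())"
```

```text
the job is handed in; nothing more can be done
None
```

I handed the job in at about 33 s: all three hole saws sit nested and flat on the prong, each pressed to a hard stop. The rim stagger fits all three being past the keeper, though I never saw it spring out. The jar, tape measure, mug and pine block were left alone, but I didn't re-measure them at the end.

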